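Load the light gate with oil sample cells

TASK

Draw the carriage of the light gate fully out to its stop, then, while it is out, set the yellow-capped reference cell in the pocket nearest the handle and every red-capped sample cell from the crate in a pocket of its own among the other three, each fully seated and upright with its clear faces looking at the two blue light bars (stripe running from bar to bar). Then push the loaded carriage fully home to the stop. Leave the grey-capped spent cells in place in the crate, and do not disturb the oil bottle, screwdriver or mug.

Things in the scene. Friction and masses are not known exactly. Their poses are not given: they have to be found in the camera images.
- ref_mid (a point): The reference cell, standing alone on the bench, any yaw: YELLOW square cap 14 x 14 mm, 36 mm tall, on a body 42 x 42 x 46 mm, sides parallel; 82 mm tall in all, 0.12 kg. Two opposite faces clear, looking along its own +x and -x, the others blind; a white stripe on the body top, under the cap, runs along x, clear face to clear face. Point: its centre, 41 mm above its underside; z up
- red1_mid (a point): Oil sample cell (amber windows), somewhere in the crate, may be absent, its stripe along or across the crate: RED square cap 14 x 14 mm, 36 mm tall, on a body 42 x 42 x 46 mm, sides parallel; 82 mm tall in all, 0.12 kg. Two opposite faces clear, looking along its own +x and -x, the others blind; a white stripe on the body top, under the cap, runs along x, clear face to clear face. Point: its centre, 41 mm above its underside; z up
- red2_mid (a point): Oil sample cell (amber windows), somewhere in the crate, may be absent, its stripe along or across the crate: RED square cap 14 x 14 mm, 36 mm tall, on a body 42 x 42 x 46 mm, sides parallel; 82 mm tall in all, 0.12 kg. Two opposite faces clear, looking along its own +x and -x, the others blind; a white stripe on the body top, under the cap, runs along x, clear face to clear face. Point: its centre, 41 mm above its underside; z up
- red3_mid (a point): Oil sample cell (amber windows), somewhere in the crate, may be absent, its stripe along or across the crate: RED square cap 14 x 14 mm, 36 mm tall, on a body 42 x 42 x 46 mm, sides parallel; 82 mm tall in all, 0.12 kg. Two opposite faces clear, looking along its own +x and -x, the others blind; a white stripe on the body top, under the cap, runs along x, clear face to clear face. Point: its centre, 41 mm above its underside; z up
- spent1_mid (a point): Spent cell with GREY cap and dark windows, same shape and size as the red ones, stays in the crate; point at its centre, 41 mm above its underside
- spent2_mid (a point): Spent cell with GREY cap and dark windows, same shape and size as the red ones, stays in the crate; point at its centre, 41 mm above its underside
- spent3_mid (a point): Spent cell with GREY cap and dark windows, same shape and size as the red ones, stays in the crate; point at its centre, 41 mm above its underside
- spent4_mid (a point): Spent cell with GREY cap and dark windows, same shape and size as the red ones, stays in the crate; point at its centre, 41 mm above its underside
- spent5_mid (a point): Spent cell with GREY cap and dark windows, same shape and size as the red ones, stays in the crate; point at its centre, 41 mm above its underside
- spent6_mid (a point): Spent cell with GREY cap and dark windows, same shape and size as the red ones, stays in the crate; point at its centre, 41 mm above its underside
- crate: Open blue plastic crate, 138 x 138 mm, 42 mm high, fixed, walls and floor 5 mm thick. Origin: centre of its underside. It holds a 3 x 3 block of touching cells (red and grey caps mixed) at 42.4 mm pitch along its x and y, standing on its floor; an absent red cell leaves a gap
- carriage (a joint): Slide position of the aluminium carriage, m: 0 = fully home against the stop between the blue light bars, 0.21 = drawn fully out to the outer stop. It moves along the gate's -y axis as the value grows, stays where it is left, and needs about 3 N to slide
- handle (a point): Upright black square handle post at the outer end of the carriage, 16 x 16 mm, sides parallel to the gate's axes; this point is on its axis 26 mm below its top, 90 mm above the bench: pinch it here from above and push or pull along the slide
- beam (a point): Point in the middle of the gate, between the two blue light bars (each 24 x 208 mm, top 82 mm above the bench, inner faces 76 mm apart). Its x axis is the direction of the light path, from bar to bar; its y axis is the slide direction, pointing into the gate (home). The gate is fixed on the bench
- pocket0 (a point): Pocket nearest the handle: square pocket in the carriage, 45.5 x 45.5 mm and 12 mm deep with chamfered mouth, sides parallel to the gate's axes, 52 mm pitch. Point: centre of the pocket's floor, 26 mm above the bench; axes parallel to those of beam; a seated cell's centre is 41 mm above it
- pocket1 (a point): Pocket 1, counted from the handle (the pocket nearest the handle is 0): square pocket in the carriage, 45.5 x 45.5 mm and 12 mm deep with chamfered mouth, sides parallel to the gate's axes, 52 mm pitch. Point: centre of the pocket's floor, 26 mm above the bench; axes parallel to those of beam; a seated cell's centre is 41 mm above it
- pocket2 (a point): Pocket 2, counted from the handle (the pocket nearest the handle is 0): square pocket in the carriage, 45.5 x 45.5 mm and 12 mm deep with chamfered mouth, sides parallel to the gate's axes, 52 mm pitch. Point: centre of the pocket's floor, 26 mm above the bench; axes parallel to those of beam; a seated cell's centre is 41 mm above it
- pocket3 (a point): Pocket 3, counted from the handle (the pocket nearest the handle is 0): square pocket in the carriage, 45.5 x 45.5 mm and 12 mm deep with chamfered mouth, sides parallel to the gate's axes, 52 mm pitch. Point: centre of the pocket's floor, 26 mm above the bench; axes parallel to those of beam; a seated cell's centre is 41 mm above it
- oiler: White oil bottle standing on the bench, 44 mm across, 120 mm tall, bystander; origin centre of underside
- driver: Screwdriver lying on the bench, bystander
- mug: White mug, 76 mm across, 90 mm tall, bystander; origin centre of underside
Mind the look-alikes: they are no part of the job. Leave any pink look-alike of the part that bears red3_mid alone. What is shaped like the part that bears ref_mid but green is not meant.

How it is judged:
By the outcome, as a careful person would: the job done as asked, in the order asked, and still so for the second after the job is handed in, with the robot touching nothing.
Of red1, red2, red3 only 2 to 3 are there at a start; the rules pass over those that are not, and their reading is None.
At some moment in a run one of ref may be knocked a few centimetres aside while the robot is not near it.
Once in a run the grip may slacken for a moment while it holds something.
It also fails if it takes over 200 s, if anything falls off the work surface, if the arm or the gripper's body presses on something with over 40 N, if the wrist force passes 120 N, or if a joint passes its speed limit or range.

ROBOT

A 6-joint arm with a two-finger parallel gripper is mounted at the origin on the work surface. World frame = base frame: x ahead of the robot, y to its left, z up, the work surface at z = 0. Lengths are in m, angles in rad, forces in N, time in s.
With the tool pointing down it reaches from about 0.35 to 0.775 m from the base axis. Payload 5.5 kg.
Tool frame: the origin (TCP) lies between the finger pads; the fingertips stand 8 mm ahead of it and the grasp point (between the pads) lies 11 mm behind it; z points along the fingers, y is the line along which they close (so a half turn about z gives the same grasp; the last joint's range is limited). The gripper opens to 85 mm and grips with 20 to 120 N. Pads are 22 mm wide; open, the fingers measure 114 mm over their backs; the gripper's body (76 mm by 85 mm) begins 54 mm behind the grasp point. The pads swing forward as they close: fully open they stand 13 mm farther back than shut.
Start: joints at [1.084, 0.313, 0.046, 1.304, 0, 1.431], TCP at [0.195, 0.541, 0.239] pointing down, gripper open.
Joint ranges: [-2.76, 2.76], [-0.86, 1.69], [-1.03, 1.26], [-2.2, 2.34], [-1.47, 1.5], [-3.14, 3.14]. Speed limits (rad/s): [2.57, 2.57, 3.14, 3.14, 3.14, 3.14].

INTERFACE

Orientations are given as a unit quaternion [w, x, y, z].
In Python, from workcell import status, vision, job gives the robot as it stands. The module is installed in compiled form; this text tells all that it offers.
- The arm moves only by the tool apply_moves, never from a script. Its argument "moves" is one flat list of numbers, 6 for each row, row after row: the shift along the world's x, y, z in units of 25 mm (1.0 is 25 mm), then the turn, a rotation vector about the world's x, y, z in rad. In form: [x, y, z, rx, ry, rz, x, y, z, rx, ry, rz, ...]. A call has 1 to 20 rows; each row is the pose to reach, as a shift and turn from the pose commanded when the call began; what a row does not reach only later rows make up. A row lasts 1/12 s, in which the tool goes at most 41.7 mm and 7.16 degrees, less where a joint would pass 70% of its speed; a pose out of reach is approached as far as the arm can. A call with a gripper value outside its range is refused whole. "claw" is the opening in per cent of the stroke, from 0 (shut) to 100 (fully open), set as the call begins (left out, the last holds). The fingers move at their own pace and stop on an object; "newtons" is the grip in N (left out, the last holds). Time passes only in rows, so rows that repeat a pose let the fingers close. It gives the time, the measured TCP pose, the force, the opening and the grip force at its end, in the units of the state.
- status.get_state(): the state, without advancing time (a new reading comes with each control period).
- vision.read_camera(name): name is "side" or "top"; returns a dict with "image" (400x640x3 uint8, blue, green, red), "camera_matrix" (3x3 intrinsics, pixels), "dist_coeffs" ([k1, k2, p1, p2, k3] as OpenCV has them; the pictures are not rectified), "camera_from_world" (4x4, takes a point from world to camera coordinates). Camera axes: x right, y down, z forward; pixel columns grow to the right and rows downward; lengths in m; the calibration is good to about 2 mm. A picture is of the moment at which its call begins. There is no depth.
- job.hand_in(): hands the job in; it is judged then, once.
The state is a dict: "clock": time; "joint_pos": joint angles; "qvel": joint speeds; "tau": joint torques, N m; "tcp_pos": TCP position; "orientation": TCP orientation; "wrist_force": force on the tool from outside, world axes, zero at the start; "ft_torque": the same for the moment, N m; "finger_gap": finger opening in m; "grip_force": force on a finger pad.
Only numpy, scipy, OpenCV 4.12 (cv2) and the standard library are available. Lean on these libraries where they do the work, as an engineer would, in place of code of your own. Each camera call takes 0.05 s, during which the arm holds its last target. There are 200 camera calls.

## Working session

There is one attempt and no reset: what is moved stays moved. The work goes in short steps, Python scripts to look and compute and a tool call to move; the robot and the scene stay as the last step left them, time stands still between calls to the robot, and variables do not carry over. Pictures are saved under pics/ and viewed, at most 14 in all, crops included, and the job is handed in when it is done.

Besides the shell and the picture viewer there is one more tool, called after "Request:" as a command line: name --argument value ..., lists and objects as JSON in quotes. apply_moves: Moves the arm, as the interface text tells. Its arguments: {"type":"object","properties":{"moves":{"type":"array","items":{"type":"number"}},"claw":{"type":"number"},"newtons":{"type":"number"}},"required":["moves"]}

```bash
mkdir -p pics; cat > h.py <<'E'
import cv2,numpy as np
from workcell import status,vision,job
def cam(n):
    c=vision.read_camera(n); c={k:np.array(v) for k,v in c.items()}; c['image']=c['image'].astype(np.uint8); return c
def ray(c,px):
    u=cv2.undistortPoints(np.array(px,float).reshape(-1,1,2),c['camera_matrix'],c['dist_coeffs']).reshape(-1,2)
    T=c['camera_from_world'];R=T[:3,:3];o=-R.T@T[:3,3]
    return o,np.c_[u,np.ones(len(u))]@R
def onz(c,px,z):
    o,d=ray(c,px); return o+d*((z-o[2])/d[:,2])[:,None]
def proj(c,P):
    T=c['camera_from_world'];p,_=cv2.projectPoints(np.array(P,float).reshape(-1,1,3),cv2.Rodrigues(T[:3,:3])[0],T[:3,3],c['camera_matrix'],c['dist_coeffs']);return p.reshape(-1,2)
E
python3 - <<'E'
from h import *
for n in('top','side'):
    c=cam(n);cv2.imwrite(f'pics/{n}0.png',c['image']);T=c['camera_from_world'];print(n,(-T[:3,:3].T@T[:3,3]).round(3),c['camera_matrix'][0,0])
print(status.get_state())
E
```

```text
top [ 0.362 -0.005  1.035] 367.8517583492276
side [0.177 0.851 0.992] 372.0017321357966
{'clock': 0.1, 'joint_pos': array([ 1.08439633e+00,  3.13914325e-01,  4.50695273e-02,  1.30360912e+00,
       -1.71325589e-05,  1.43122134e+00]), 'qvel': array([ 0.00123914, -0.00131503,  0.00308852,  0.00330325,  0.00042804,
        0.00042628]), 'tau': array([ 4.67684833e-03, -4.81724381e+01,  2.99243599e+01,  1.27127400e-02,
       -1.23067621e-04,  5.69998150e-06]), 'tcp_pos': array([0.19523445, 0.54035372, 0.23849485]), 'orientation': array([-2.47037954e-04,  1.72544603e-01,  9.85001357e-01, -7.91168421e-04]), 'wrist_force': array([ 0.53159269,  0.22693711, -0.1138502 ]), 'ft_torque': array([-0.00579463,  0.03552018, -0.01219227]), 'grip_force': 0.0, 'finger_gap': 0.08530319636626071}
```

View pics/top0.png

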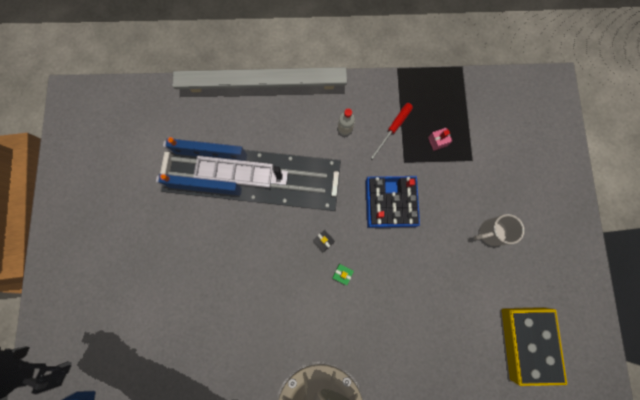

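View pics/side0.png

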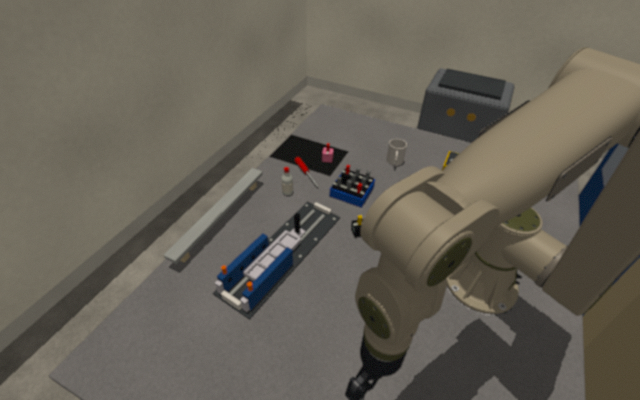

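The top view has yellow caps on the dark cell at (324,240), which is the reference, and on the green look-alike at (343,274). Reds are at (412,182) and (380,214) in the crate, with a gap at (391,187). The pink look-alike is at (441,138), and the red bottle cap and screwdriver handle are bystanders. One close crop will check this.

```bash
python3 - <<'E'
from h import *
c=cam('top');im=c['image']
a=cv2.resize(im[165:290,310:430],None,fx=5,fy=4.8,interpolation=cv2.INTER_CUBIC)[:600]
cv2.imwrite('pics/crop0.png',a)
hsv=cv2.cvtColor(im,cv2.COLOR_BGR2HSV)
def blobs(lo,hi,mn=6):
    m=cv2.inRange(hsv,lo,hi);n,l,s,ce=cv2.connectedComponentsWithStats(m)
    return [(ce[i].round(1),s[i,4],s[i,:4]) for i in range(1,n) if s[i,4]>=mn]
print('yellow');[print(*b) for b in blobs((20,120,80),(35,255,255))]
print('red');[print(*b) for b in blobs((0,170,70),(5,255,255))+blobs((172,150,70),(180,255,255))]
print('blue');[print(*b) for b in blobs((100,120,40),(125,255,255),30)]
bl=cv2.inRange(hsv,(100,120,40),(125,255,255));n,l,s,ce=cv2.connectedComponentsWithStats(bl)
for i in range(1,n):
    if s[i,4]>100: 
        p=np.argwhere(l==i)[:,::-1].astype(np.float32);r=cv2.minAreaRect(p);print(r,onz(c,cv2.boxPoints(r),0.082 if p[:,0].mean()<300 else .042).round(4)[:,:2].tolist())
E
```

```text
yellow
[323.9 239.3] 38 [321 236   7   8]
[343.7 274.6] 37 [340 271   8   8]
[531.7 343.4] 1071 [502 308  66  78]
red
[401.3 116.3] 267 [389 103  24  30]
[347.8 112.4] 44 [345 109   7   8]
[445.1 133.3] 38 [441 130   9   8]
[410.8 182.4] 40 [407 179   8   7]
[380.5 214.3] 32 [377 211   7   7]
[443.3 131.5] 12 [440 129   8   7]
blue
[204. 148.] 690 [167 140  74  17]
[199.5 184.2] 721 [159 176  77  17]
[379.7 211.3] 354 [366 177  54  51]
[391.5 184. ] 221 [384 177  22  17]
[ 81.6 396.1] 176 [ 65 392  29   8]
((203.3260040283203, 149.1242218017578), (73.54338073730469, 13.17459774017334), 6.115502834320068) [[0.6728, 0.3963], [0.7097, 0.3944], [0.6827, 0.1964], [0.646, 0.1997]]
((197.1160430908203, 184.01365661621094), (76.64785766601562, 11.099918365478516), 6.709836959838867) [[0.5815, 0.4117], [0.6114, 0.4099], [0.5819, 0.2076], [0.5522, 0.2105]]
((392.30224609375, 201.47567749023438), (50.40110778808594, 52.309322357177734), 88.26429748535156) [[0.5987, -0.1422], [0.5995, -0.2873], [0.4597, -0.2806], [0.459, -0.1393]]
((394.5, 185.0), (16.0, 21.0), 90.0) [[0.5976, -0.1938], [0.5961, -0.2519], [0.551, -0.2487], [0.5525, -0.1911]]
((79.0, 395.5), (7.0, 28.0), 90.0) [[0.0849, 0.6011], [0.0827, 0.5355], [0.0675, 0.534], [0.0697, 0.5994]]
```

View pics/crop0.png

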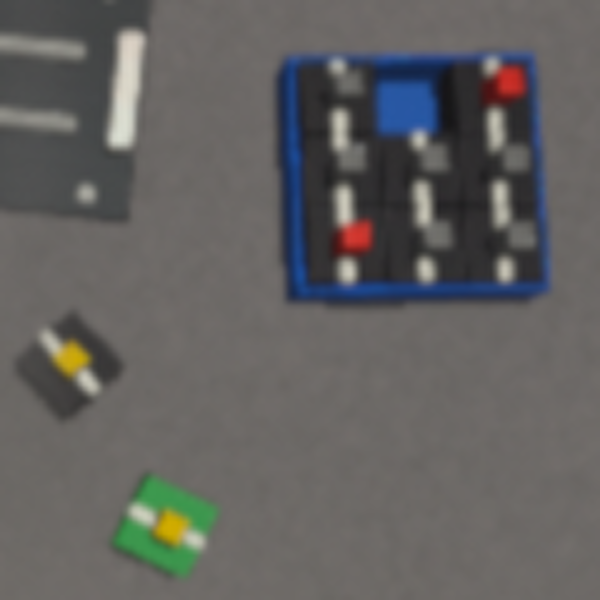

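The crop shows two sample cells, red at (410.8,182.4) and (380.5,214.3) in the top image, both with stripes along the world x direction. The reference is the dark cell at (324,239). The pink and green look-alikes are separate objects. Now the gate and handle.

```bash
python3 - <<'E'
from h import *
c=cam('top');im=c['image']
cv2.imwrite('pics/gate0.png',cv2.resize(im[130:215,150:350],None,fx=4,fy=4,interpolation=cv2.INTER_CUBIC))
s=cam('side');cv2.imwrite('pics/gates0.png',cv2.resize(s['image'][195:315,205:345],None,fx=5,fy=5,interpolation=cv2.INTER_CUBIC))
print(onz(c,[(410.8,182.4),(380.5,214.3)],.087).round(4), onz(c,[(323.9,239.3)],.082).round(4))
E
```

```text
[[ 0.5705 -0.2549  0.087 ]
 [ 0.4878 -0.1702  0.087 ]] [[ 0.4274 -0.0216  0.082 ]]
```

View pics/gate0.png

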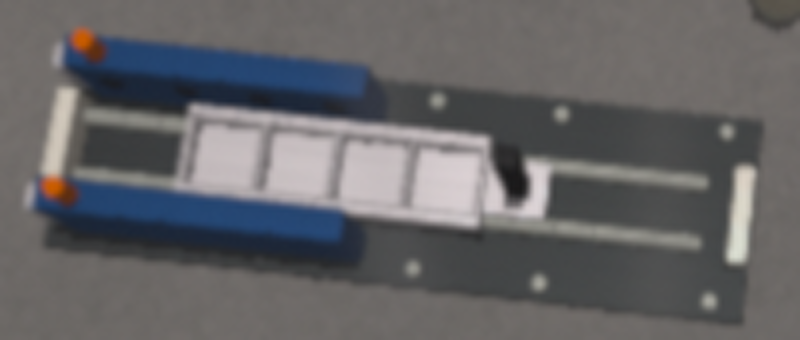

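View pics/gates0.png

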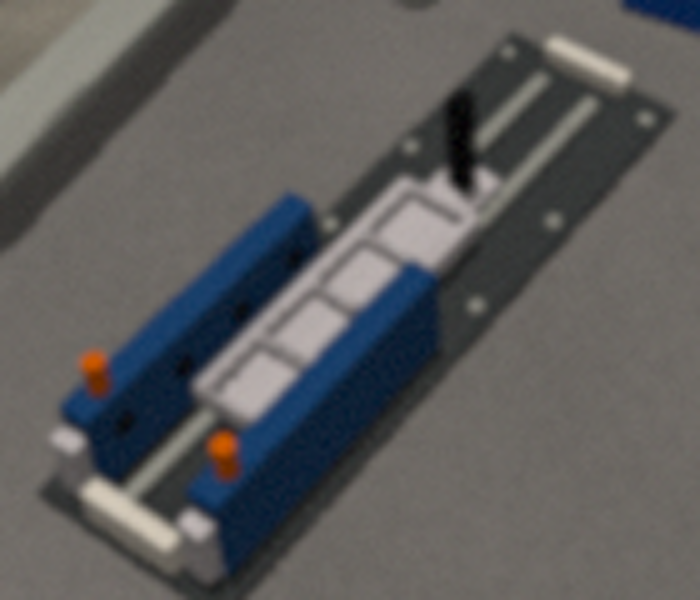

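The top crop shows the carriage partly out, with the post top near (277,169), base near (279.5,180), four empty pockets and the rails. The side crop agrees: the post runs from (297,214) at the top to (298,232) at the base. Computing the slide axis and handle.

```bash
python3 - <<'E'
from h import *
c=cam('top');s=cam('side');im=c['image']
f=lambda p:np.array(p,float)/4+[150,130]
for nm,a,b in(('rail1',(85,115),(706,182)),('rail2',(85,174),(700,242))):
    P=onz(c,f([a,b]),.012);d=P[1]-P[0];print(nm,P.round(4)[:,:2],np.degrees(np.arctan2(d[0],d[1]))-180)
# dark post masks
for cc,z,roi in((c,.116,(270,160,290,186)),(s,.116,(290,208,305,236))):
    g=cc['image'].max(2);x0,y0,x1,y1=roi;q=np.argwhere(g[y0:y1,x0:x1]<38)[:,::-1]+[x0,y0]
    print(len(q),q.min(0),q.max(0)); 
    lo=q[q[:,1]<=q[:,1].min()+3].mean(0);hi=q[q[:,1]>=q[:,1].max()-2].mean(0);print(lo,hi,onz(cc,[lo],.112).round(4),onz(cc,[hi],.03).round(4),onz(cc,[q.mean(0)],.07).round(4))
s_=f([(229,155),(302,165),(374,172),(448,181)]);print(onz(c,s_,.026).round(4)[:,:2])
E
```

```text
rail1 [[ 0.6743  0.4099]
 [ 0.6134 -0.0354]] -352.21476637730404
rail2 [[ 0.6305  0.4077]
 [ 0.5697 -0.0298]] -352.0964494967744
26 [276 172] [280 178]
[277.88235294 173.52941176] [278.55555556 176.66666667] [[0.5972 0.0929 0.112 ]] [[0.609  0.0998 0.03  ]] [[0.6049 0.0967 0.07  ]]
91 [294 213] [299 231]
[297.         214.88235294] [297. 230.] [[0.6081 0.0995 0.112 ]] [[0.613  0.0941 0.03  ]] [[0.6146 0.0927 0.07  ]]
[[0.6381 0.3014]
 [0.6295 0.2498]
 [0.6232 0.199 ]
 [0.6153 0.1468]]
```

Request:
apply_moves --moves '[16.55,-17.73,0,0,0,0.21,16.55,-17.73,0,0,0,0.21,16.55,-17.73,0,0,0,0.21,16.55,-17.73,0,0,0,0.21,16.55,-17.73,0,0,0,0.21,16.55,-17.73,0,0,0,0.21,16.55,-17.73,0,0,0,0.21,16.55,-17.73,0,0,0,0.21,16.55,-17.73,0,0,0,0.21,16.55,-17.73,0,0,0,0.21,16.55,-17.73,0,0,0,0.21,16.55,-17.73,0,0,0,0.21,16.55,-17.73,0,0,0,0.21,16.55,-17.73,0,0,0,0.21,16.55,-17.73,0,0,0,0.21,16.55,-17.73,-3,0,0,0.21,16.55,-17.73,-3,0,0,0.21,16.55,-17.73,-3,0,0,0.21,16.55,-17.73,-3,0,0,0.21,16.55,-17.73,-3,0,0,0.21]' --claw 45 --newtons 60

```text
clock: 2.02
tcp_pos: [0.6098, 0.0979, 0.166]
orientation: [0.001, 0.068, 0.998, 0.0]
wrist_force: [0.1, -0.1, 0.7]
finger_gap: 0.0383
grip_force: 0.0
```

```bash
python3 - <<'E'
from h import *
c=cam('top');s=cam('side')
a=cv2.resize(c['image'][130:215,210:330],None,fx=4,fy=4,interpolation=cv2.INTER_CUBIC)
b=cv2.resize(s['image'][150:270,240:340],None,fx=4,fy=4,interpolation=cv2.INTER_CUBIC)
o=np.zeros((480,880,3),np.uint8);o[:340,:480]=a;o[:480,480:]=b
cv2.imwrite('pics/hv.png',o[:,:800+80][:, :800])
E
```

```text
(no output)
```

View pics/hv.png

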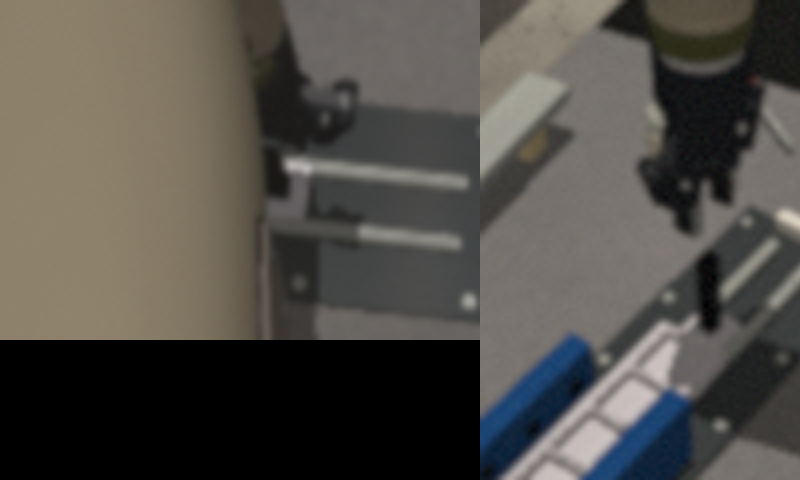

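The side half shows both fingertips straddling the post, with the post top at about (708,255) in the composite between the tips at (685,230) and (725,195). Descending to pinch it.

Request:
apply_moves --moves '[0,0,-1.2,0,0,0,0,0,-2.2,0,0,0,0,0,-3.2,0,0,0,0,0,-3.2,0,0,0,0,0,-3.2,0,0,0]'

```text
clock: 2.53
tcp_pos: [0.6091, 0.0979, 0.0852]
orientation: [-0.0, 0.068, 0.998, 0.0]
wrist_force: [0.4, 1.6, 0.3]
finger_gap: 0.0383
grip_force: 0.0
```

Request:
apply_moves --moves '[0,0,0,0,0,0,0,0,0,0,0,0,0,0,0,0,0,0,0,0,0,0,0,0,0,0,0,0,0,0,0,0,0,0,0,0]' --claw 0

```text
clock: 3.03
tcp_pos: [0.6112, 0.0978, 0.0873]
orientation: [0.003, 0.068, 0.998, 0.0]
wrist_force: [-0.5, 0.9, 6.8]
finger_gap: 0.0153
grip_force: 59.2
```

Request:
apply_moves --moves '[-0.1,-0.73,0,0,0,0,-0.2,-1.45,0,0,0,0,-0.3,-2.18,0,0,0,0,-0.4,-2.9,0,0,0,0,-0.5,-3.63,0,0,0,0,-0.6,-4.36,0,0,0,0,-0.6,-4.36,0,0,0,0]'

```text
clock: 3.62
tcp_pos: [0.5955, -0.0146, 0.0873]
orientation: [0.002, 0.07, 0.998, -0.001]
wrist_force: [-2.5, -2.2, 8.4]
finger_gap: 0.0152
grip_force: 60.0
```

Request:
apply_moves --moves '[-0.04,-0.28,0,0,0,0,-0.08,-0.55,0,0,0,0,-0.08,-0.55,0,0,0,0]'

```text
clock: 3.87
tcp_pos: [0.5939, -0.0265, 0.0873]
orientation: [0.002, 0.069, 0.998, -0.0]
wrist_force: [-1.6, -2.0, 6.4]
finger_gap: 0.0154
grip_force: 60.0
```

Request:
apply_moves --moves '[-0.03,-0.25,0,0,0,0,-0.06,-0.4,0,0,0,0,-0.06,-0.4,0,0,0,0]'

```text
clock: 4.12
tcp_pos: [0.5932, -0.0318, 0.0873]
orientation: [0.003, 0.067, 0.998, 0.004]
wrist_force: [2.8, 15.7, 7.5]
finger_gap: 0.0151
grip_force: 60.5
```

Request:
apply_moves --moves '[-0.03,-0.2,0,0,0,0,-0.06,-0.4,0,0,0,0,-0.06,-0.4,0,0,0,0]'

```text
clock: 4.37
tcp_pos: [0.5931, -0.0319, 0.0873]
orientation: [0.004, 0.063, 0.998, 0.013]
wrist_force: [10.2, 49.9, 6.4]
finger_gap: 0.0154
grip_force: 73.1
```

Request:
apply_moves --moves '[0.06,0.45,0,0,0,0,0.06,0.45,0,0,0,0]'

```text
clock: 4.53
tcp_pos: [0.5932, -0.0312, 0.0873]
orientation: [0.003, 0.067, 0.998, 0.0]
wrist_force: [0.7, 3.0, 7.6]
finger_gap: 0.0154
grip_force: 61.1
```

Request:
apply_moves --moves '[0,0,0,0,0,0,0,0,0,0,0,0,0,0,0,0,0,0,0,0,1,0,0,0,0,0,2.2,0,0,0,0,0,3.5,0,0,0,0,0,5,0,0,0,0,0,5,0,0,0,0,0,5,0,0,0]' --claw 45

```text
clock: 5.28
tcp_pos: [0.5923, -0.0351, 0.2122]
orientation: [0.003, 0.069, 0.998, -0.0]
wrist_force: [0.1, -0.1, 0.2]
finger_gap: 0.0384
grip_force: 0.0
```

```bash
python3 - <<'E'
from h import *
st=status.get_state();print(st['tcp_pos'],st['orientation'])
E
```

```text
[ 0.59233969 -0.03508413  0.21217162] [ 2.78619977e-03  6.89365327e-02  9.97617079e-01 -3.94875595e-04]
```

```bash
python3 - <<'E'
from h import *
ct=cam('top');cs=cam('side')
def tri(a,b):
    (o1,d1),(o2,d2)=a,b;d1=d1[0]/np.linalg.norm(d1);d2=d2[0]/np.linalg.norm(d2)
    A=np.c_[d1,-d2];t=np.linalg.lstsq(A,o2-o1,rcond=None)[0];p,q=o1+t[0]*d1,o2+t[1]*d2;return ((p+q)/2).round(4),(p-q).round(4)
def bl(im,ranges,mn=6):
    h=cv2.cvtColor(im,cv2.COLOR_BGR2HSV);m=sum(cv2.inRange(h,*r) for r in ranges);n,l,s,ce=cv2.connectedComponentsWithStats(m.astype(np.uint8))
    return [(ce[i],s[i,4]) for i in range(1,n) if s[i,4]>=mn]
R=[((0,150,60),(6,255,255)),((172,150,60),(180,255,255))];Y=[((20,120,80),(35,255,255))]
t0,s0=cv2.imread('pics/top0.png'),cv2.imread('pics/side0.png')
for r,box in((R,(.42,.65,-.3,-.1)),(Y,(.35,.6,-.1,.1))):
  tb=bl(t0,r);sb=bl(s0,r)
  for c1,n1 in tb:
    P=onz(ct,[c1],.08)[0]
    if not(box[0]<P[0]<box[1] and box[2]<P[1]<box[3]):continue
    for c2,n2 in sb:
        p,e=tri(ray(ct,[c1]),ray(cs,[c2]))
        if np.linalg.norm(e)<.012 and .04<p[2]<.12: print(c1.round(1),c2.round(1),n1,n2,p,e,'onz.083',onz(ct,[c1],.083)[0].round(4))
for n,c in(('t',ct),('s',cs)): print(n,[(x[0].round(1),x[1]) for x in bl(c['image'],Y) if x[1]<80])
cv2.imwrite('pics/now.png',np.hstack([ct['image'][120:300,290:450],cs['image'][150:330,280:420]]).repeat(2,0).repeat(2,1))
E
```

```text
[410.7 182.3] [347.3 169. ] 46 30 [ 0.5762 -0.2608  0.0639] [-0.0005 -0.0001 -0.0001] onz.083 [ 0.5718 -0.2558  0.083 ]
[380.3 214.4] [359.3 186.7] 40 42 [ 0.4899 -0.1719  0.0734] [-0.001  -0.0002 -0.0001] onz.083 [ 0.4881 -0.1703  0.083 ]
[323.9 239.3] [359.6 219.5] 38 44 [ 0.4286 -0.022   0.0634] [-0.0001 -0.     -0.    ] onz.083 [ 0.4272 -0.0217  0.083 ]
t []
s [(array([359.3, 220. ]), np.int32(41)), (array([388.5, 218.8]), np.int32(45))]
```

View pics/now.png

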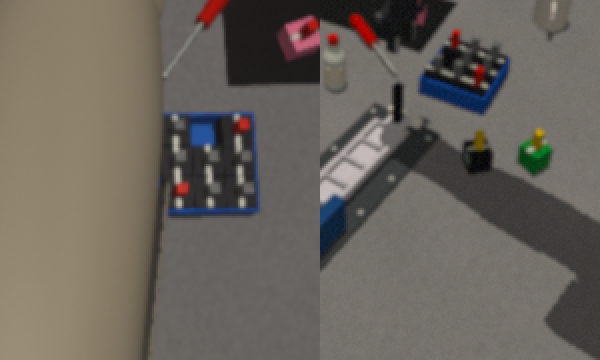

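The combined view shows the reference unmoved at side pixel (359,220), the crate as before and the carriage out. Now measuring the reference's stripe angle.

```bash
python3 - <<'E'
from h import *
c=cam('top');t0=cv2.imread('pics/top0.png')
x0,y0=310,226;q=t0[y0:255,x0:340].astype(int)
w=(q.min(2)>140);p=np.argwhere(w)[:,::-1]+[x0,y0];P=onz(c,p,.046)[:,:2]
u,s,v=np.linalg.svd(P-P.mean(0));print(len(p),s,np.degrees(np.arctan2(v[0,1],v[0,0])),P.mean(0))
d=(q.max(2)<70);p=(np.argwhere(d|w)[:,::-1]+[x0,y0]);W=onz(c,p,.046)[:,:2].astype(np.float32);print(len(p),cv2.minAreaRect(W))
E
```

```text
19 [0.06446455 0.00707443] -139.89484143433216 [ 0.42673187 -0.02263837]
123 ((0.42555952072143555, -0.01974143087863922), (0.04139169678092003, 0.04146026819944382), 43.11045837402344)
```

Request:
apply_moves --moves '[-6.57,0.52,0,0,0,0.87,-6.57,0.52,0,0,0,0.87,-6.57,0.52,0,0,0,0.87,-6.57,0.52,0,0,0,0.87,-6.57,0.52,0,0,0,0.87,-6.57,0.52,0,0,0,0.87,-6.57,0.52,0,0,0,0.87,-6.57,0.52,0,0,0,0.87,-6.57,0.52,-3.5,0,0,0.87,-6.57,0.52,-3.5,0,0,0.87,-6.57,0.52,-3.5,0,0,0.87,-6.57,0.52,-3.5,0,0,0.87]' --claw 45

```text
clock: 6.43
tcp_pos: [0.4233, -0.0203, 0.1191]
orientation: [-0.003, -0.357, 0.934, 0.002]
wrist_force: [0.3, -0.3, 0.2]
finger_gap: 0.0384
grip_force: 0.0
```

```bash
python3 - <<'E'
from h import *
s=cam('side');cv2.imwrite('pics/refhv.png',cv2.resize(s['image'][160:260,300:420],None,fx=5,fy=5,interpolation=cv2.INTER_CUBIC))
st=status.get_state();print(st['tcp_pos'].round(4),st['orientation'].round(3),proj(s,[st['tcp_pos'],st['tcp_pos']-[0,0,.1]]))
h=cv2.cvtColor(s['image'],cv2.COLOR_BGR2HSV);n,l,q,ce=cv2.connectedComponentsWithStats(cv2.inRange(h,(20,120,60),(35,255,255)));print([(ce[i].round(1),q[i]) for i in range(1,n) if 6<q[i,4]<90])
E
```

```text
[ 0.4254 -0.0207  0.1213] [-0.001 -0.358  0.934  0.001] [[361.98024767 208.05476482]
 [359.18721437 228.22898381]]
[(array([450.5, 111.5]), array([447, 109,   8,   6,  27], dtype=int32)), (array([470.6, 116.6]), array([468, 114,   7,   6,  28], dtype=int32)), (array([359.4, 219.9]), array([357, 215,   6,  10,  43], dtype=int32)), (array([388.5, 218.7]), array([386, 214,   6,  11,  46], dtype=int32))]
```

View pics/refhv.png

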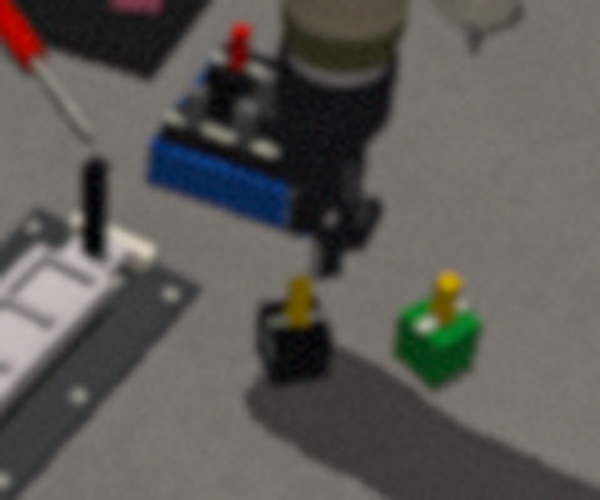

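```bash
python3 - <<'E'
from h import *
s=cam('side');t=status.get_state()['tcp_pos'];y=np.array([-.669,.745,0]);
for g in(-.019,.019,-.034,.034):
    print(g,((proj(s,[t+y*g-[0,0,.008],t+y*g+[0,0,.015]])-[300,160])*5).round())
a=s['image'][190:220,345:385].astype(int).max(2)
for r in a[::2]:print(' '.join('%3d'%v for v in r))
E
```

```text
-0.019 [[297. 227.]
 [300. 203.]]
0.019 [[317. 266.]
 [321. 241.]]
-0.034 [[290. 212.]
 [293. 188.]]
0.034 [[325. 281.]
 [329. 257.]]
 20  17  24  27  38  61  93 114 123 105  64  24  19  23  21  18  23  24  23  17  19  25  20  19  22  22  30  59  92 110 120 117 115 116 119 116 118 118 118 117
 75  49  36  31  23  19  18  22  29  31  22  14  20  19  17  21  25  20  23  16  22  19  25  30  37  36  35  67 103 118 117 116 117 117 118 120 120 117 120 118
102 104 101  92  85  72  60  47  31  21  21  18  17  21  21  18  21  19  18  20  26  17  24  30  40  40  56  83 109 117 118 117 118 117 115 118 119 117 118 117
 81  85  83  90  94  98 101 105  98  82  80  71  47  28  23  22  23  22  18  20  20  22  19  31  39  43  65  94 115 121 119 119 117 118 118 117 114 117 116 118
 80  82  81  81  85  81  81  84  84  89  97  90  69  46  25  18  18  22  19  24  14  18  24  30  37  42  49  70  93  95 100 109 119 117 115 117 115 114 117 117
 84  83  83  82  83  82  83  83  84  82  82  78  57  32  22  17  19  23  23  24  25  25  24  25  23  29  39  42  39  36  54  91 113 118 116 116 114 119 117 117
 91  8
[... 733 characters left out ...]
 111 113 113 120 120 118 118 117 117 117 119 118 120 119 119
119 117 117 118 118 117 117 118 118 118 119 116 118 118 119 107  88  71  48  24  21  30  59  95 115 120 117 117 117 117 118 117 116 117 117 117 115 117 119 118
118 118 118 118 119 119 118 116 117 118 118 119 118 116 114 111  99  82  62  54  61  74  92 113 118 118 117 116 119 119 120 117 119 115 117 116 114 117 117 119
120 118 117 118 119 119 118 119 118 119 120 117 113 107 106 107 108 110 111 114 116 119 118 117 117 116 116 117 117 119 119 118 116 119 117 118 116 117 118 117
118 119 117 117 118 118 118 116 116 119 119 112 104 102 107 107 103 108 109 115 119 120 118 117 118 117 117 116 119 121 118 115 118 117 116 118 117 117 118 114
```

The lower fingertip is seen at crop (328,272), within about 2 px of where it should be. The other finger merges with the crate edge at about (293,212). The cap lies between them, so down and grip.

Request:
apply_moves --moves '[0,0,-1,0,0,0,0,0,-2,0,0,0,0,0,-2.6,0,0,0,0,0,-2.6,0,0,0,0,0,-2.6,0,0,0]'

```text
clock: 6.95
tcp_pos: [0.4276, -0.0212, 0.0582]
orientation: [0.001, -0.358, 0.934, -0.0]
wrist_force: [-0.6, 1.2, 0.4]
finger_gap: 0.0385
grip_force: 0.0
```

Request:
apply_moves --moves '[0,0,0,0,0,0,0,0,0,0,0,0,0,0,0,0,0,0,0,0,0,0,0,0,0,0,0,0,0,0,0,0,0,0,0,0]' --claw 0

```text
clock: 7.45
tcp_pos: [0.4284, -0.0214, 0.0588]
orientation: [0.002, -0.358, 0.934, -0.001]
wrist_force: [1.1, 0.3, 7.5]
finger_gap: 0.0128
grip_force: 59.4
```

Request:
apply_moves --moves '[0,0,1,0,0,0,0,0,2.5,0,0,0,0,0,4,0,0,0,0,0,5.6,0,0,0,0,0,5.6,0,0,-0.13,0,0,5.6,0,0,-0.26,0,0,5.6,0,0,-0.39,0,0,5.6,0,0,-0.52,0,0,5.6,0,0,-0.65,0,0,5.6,0,0,-0.78,0,0,5.6,0,0,-0.87,0,0,5.6,0,0,-0.87,0,0,5.6,0,0,-0.87]'

```text
clock: 8.53
tcp_pos: [0.4266, -0.021, 0.1974]
orientation: [0.0, 0.067, 0.998, -0.0]
wrist_force: [-0.4, -0.0, -1.6]
finger_gap: 0.0128
grip_force: 58.9
```

```bash
python3 - <<'E'
from h import *
s=cam('side');t=cam('top')
a=cv2.resize(s['image'][150:280,245:375],None,fx=4.5,fy=4.5,interpolation=cv2.INTER_CUBIC)
cv2.imwrite('pics/lift.png',a);cv2.imwrite('pics/lift_t.png',t['image'])
st=status.get_state();print(st['tcp_pos'].round(4),st['orientation'].round(3),st['finger_gap'],st['grip_force'])
E
```

```text
[ 0.4265 -0.021   0.1972] [0.    0.067 0.998 0.   ] 0.012871167358601986 58.87746334075928
```

View pics/lift.png

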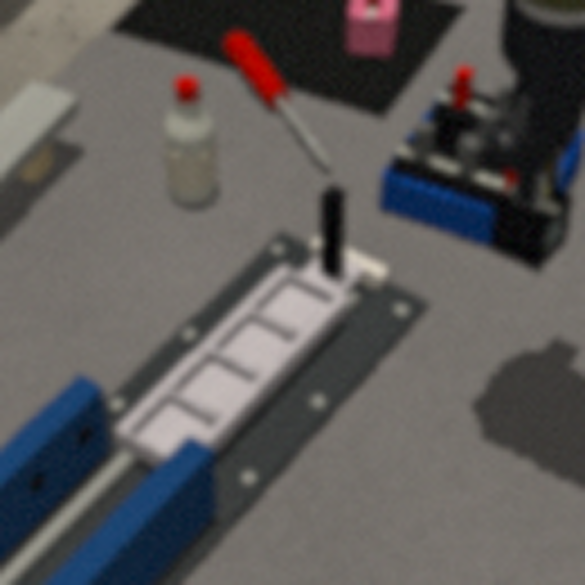

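Side crop: the cell is held and off the bench. The carriage is out against the white stop. The four pockets' far corners are at crop (283,275), (240,318), (200,358) and (162,400).

```bash
python3 - <<'E'
from h import *
s=cam('side');t=cam('top')
f=lambda p:np.array(p,float)/4.5+[245,150]
th=.1387;X=np.array([np.cos(th),-np.sin(th)]);Y=np.array([np.sin(th),np.cos(th)])
L=onz(s,f([(283,275),(240,318),(200,358),(162,400)]),.032)[:,:2];R=onz(s,f([(335,297),(295,338),(255,380),(212,422)]),.032)[:,:2]
for i,(l,r) in enumerate(zip(L,R)):
    m=(l+r)/2;print(i,np.linalg.norm(l-r).round(4),(m+.02275*Y).round(4), (m+.02275*Y-(i*.052)*Y).round(4))
print('handle side',onz(s,f([(333,275)]),.038).round(4),onz(s,f([(333,190)]),.114).round(4))
im=cv2.imread('pics/lift_t.png');h=cv2.cvtColor(im,cv2.COLOR_BGR2HSV);n,l,q,ce=cv2.connectedComponentsWithStats(cv2.inRange(h,(0,0,135),(180,60,255)))
print([(ce[i].round(1),q[i]) for i in range(1,n) if q[i,4]>60 and 150<ce[i][0]<345 and 130<ce[i][1]<220])
E
```

```text
0 0.0486 [0.6002 0.0201] [0.6002 0.0201]
1 0.0485 [0.6082 0.0765] [0.601 0.025]
2 0.0483 [0.6153 0.1287] [0.601  0.0257]
3 0.0439 [0.6219 0.1793] [0.6004 0.0248]
handle side [[ 0.5827 -0.0172  0.038 ]] [[ 0.5921 -0.0328  0.114 ]]
[(array([164.2, 162.5]), array([160, 152,   9,  22, 121], dtype=int32)), (array([265.4, 174.6]), array([ 238,  161,   55,   28, 1070], dtype=int32)), (array([290.8, 211.8]), array([ 276,  170,   32,   82, 1192], dtype=int32))]
```

```bash
python3 - <<'E'
from h import *
t=cam('top');s=cam('side')
th=.1387;X=np.array([np.cos(th),-np.sin(th)]);Y=np.array([np.sin(th),np.cos(th)])
O=np.array([.6,.0172])
for nm,c in(('top',t),('side',s)):
  g=c['image'].min(2)
  u=np.arange(-40,200,4)/1000
  V=[]
  for z in(.038,):
    acc=0
    for w in(-.012,-.006,0,.006,.012):
      p=proj(c,np.c_[O+u[:,None]*Y+w*X,np.full(len(u),z)]).astype(np.float32)
      acc=acc+cv2.remap(g,p[:,0].reshape(1,-1),p[:,1].reshape(1,-1),cv2.INTER_LINEAR)[0].astype(float)
    print(nm,[(int(round(a*1000)),int(b/5)) for a,b in zip(u,acc)])
E
```

```text
top [(-40, 104), (-36, 104), (-32, 105), (-28, 105), (-24, 105), (-20, 105), (-16, 105), (-12, 104), (-8, 93), (-4, 79), (0, 86), (4, 102), (8, 107), (12, 107), (16, 107), (20, 107), (24, 107), (28, 107), (32, 107), (36, 107), (40, 107), (44, 102), (48, 95), (52, 121), (56, 175), (60, 199), (64, 201), (68, 200), (72, 193), (76, 157), (80, 146), (84, 175), (88, 195), (92, 197), (96, 197), (100, 196), (104, 196), (108, 196), (112, 196), (116, 195), (120, 194), (124, 184), (128, 145), (132, 143), (136, 172), (140, 188), (144, 189), (148, 188), (152, 186), (156, 185), (160, 183), (164, 182), (168, 182), (172, 181), (176, 169), (180, 136), (184, 138), (188, 110), (192, 80), (196, 77)]
side [(-40, 82), (-36, 112), (-32, 144), (-28, 164), (-24, 166), (-20, 151), (-16, 129), (-12, 124), (-8, 147), (-4, 170), (0, 179), (4, 181), (8, 179), (12, 179), (16, 179), (20, 179), (24, 176), (28, 166), (32, 149), (36, 132), (40, 133), (44, 156), (48, 174), (52, 179), (56, 179), (60, 178), (64, 178), (68, 178), (72, 178), (76, 176), (80, 168), (84, 151), (88, 128), (92, 130), (96, 156), (100, 174), (104, 178), (108, 177), (112, 177), (116, 178), (120, 177), (124, 177), (128, 175), (132, 168), (136, 149), (140, 128), (144, 135), (148, 163), (152, 176), (156, 178), (160, 177), (164, 177), (168, 177), (172, 177), (176, 177), (180, 175), (184, 164), (188, 135), (192, 104), (196, 87)]
```

Request:
apply_moves --moves '[1.6,0.4,0,0,0,0,3.2,0.8,0,0,0,0,4.8,1.2,0,0,0,0,6.4,1.6,0,0,0,0,6.94,1.7,0,0,0,0,6.94,1.7,0,0,0,0,6.94,1.7,0,0,0,0,6.94,1.7,-1.5,0,0,0,6.94,1.7,-3.1,0,0,0,6.94,1.7,-3.1,0,0,0,6.94,1.7,-3.1,0,0,0,6.94,1.7,-3.1,0,0,0]'

```text
clock: 9.83
tcp_pos: [0.5999, 0.0212, 0.1213]
orientation: [0.001, 0.069, 0.998, 0.0]
wrist_force: [0.4, 0.3, -0.6]
finger_gap: 0.0127
grip_force: 62.1
```

```bash
python3 - <<'E'
from h import *
s=cam('side')
cv2.imwrite('pics/p0.png',cv2.resize(s['image'][175:265,270:360],None,fx=6,fy=6,interpolation=cv2.INTER_CUBIC))
st=status.get_state();p=st['tcp_pos'];print(p.round(4),st['orientation'].round(3),st['finger_gap'])
th=.1387;X=np.array([np.cos(th),-np.sin(th),0]);Y=np.array([np.sin(th),np.cos(th),0]);b=p-[0,0,.0588]
print(((proj(s,[b-.021*X+.021*Y,b+.021*X+.021*Y,b-.021*X-.021*Y,b-.021*X+.021*Y+[0,0,.046],b+.021*X+.021*Y+[0,0,.046]])-[270,175])*6).round().tolist())
E
```

```text
[0.601  0.0212 0.1222] [ 0.002  0.068  0.998 -0.   ] 0.01286296420746
[[247.0, 253.0], [188.0, 223.0], [288.0, 211.0], [247.0, 196.0], [187.0, 166.0]]
```

View pics/p0.png

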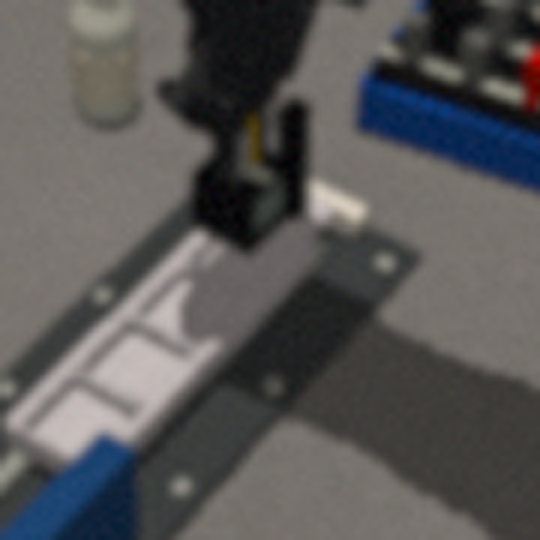

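The held cell's bottom corners are at about (250,250) and (197,222), against (247,253) and (188,223) predicted, and the clear face looks towards -x as needed. Lowering it.

Request:
apply_moves --moves '[0,0,-0.4,0,0,0,0,0,-0.8,0,0,0,0,0,-1.1,0,0,0,0,0,-1.35,0,0,0,0,0,-1.45,0,0,0,0,0,-1.45,0,0,0]'

```text
clock: 10.38
tcp_pos: [0.6017, 0.0215, 0.0955]
orientation: [0.005, 0.068, 0.998, -0.001]
wrist_force: [-26.0, 1.4, 71.6]
finger_gap: 0.0129
grip_force: 72.2
```

Request:
apply_moves --moves '[0,0,0.4,0,0,0,-0.12,0,0.4,0,0,0,-0.12,0.01,0.2,0,0,0,-0.12,0.01,0.05,0,0,0,-0.12,0.01,0.05,0,0,0]'

```text
clock: 10.8
tcp_pos: [0.5974, 0.0219, 0.0848]
orientation: [0.001, 0.068, 0.998, 0.0]
wrist_force: [-3.3, 0.5, 14.8]
finger_gap: 0.0129
grip_force: 64.5
```

Dropped in at z = 0.0848, which is seated. Releasing and retreating.

Request:
apply_moves --moves '[0,0,0,0,0,0,0,0,0,0,0,0,0,0,0,0,0,0,0,0,0.8,0,0,0,0,0,2,0,0,0,0,0,3.5,0,0,0,0,0,5,0,0,0,0,0,5,0,0,0,0,0,5,0,0,0]' --claw 40

```text
clock: 11.55
tcp_pos: [0.5986, 0.0217, 0.2111]
orientation: [0.002, 0.068, 0.998, -0.0]
wrist_force: [-0.0, -0.2, -0.4]
finger_gap: 0.0343
grip_force: 0.0
```

Request:
apply_moves --moves '[-0.15,-1.6,0,0,0,0.03,-0.3,-3.2,0,0,0,0.06,-0.45,-4.8,0,0,0,0.09,-0.6,-6.4,0,0,0,0.138,-0.75,-8,0,0,0,0.138,-0.9,-9.6,0,0,0,0.138,-0.98,-11.15,0,0,0,0.138,-0.98,-11.15,0,0,0,0.138,-0.98,-11.15,-1.5,0,0,0.138,-0.98,-11.15,-3,0,0,0.138,-0.98,-11.15,-3.6,0,0,0.138,-0.98,-11.15,-3.6,0,0,0.138,-0.98,-11.15,-3.6,0,0,0.138]' --claw 32

```text
clock: 12.63
tcp_pos: [0.5709, -0.2559, 0.1167]
orientation: [-0.002, -0.001, 1.0, 0.001]
wrist_force: [-0.5, -0.3, -0.5]
finger_gap: 0.0273
grip_force: 0.0
```

```bash
python3 - <<'E'
from h import *
s=cam('side');t=cam('top')
a=cv2.resize(s['image'][125:205,315:395],None,fx=5,fy=5,interpolation=cv2.INTER_CUBIC)
b=cv2.resize(t['image'][160:240,360:440],None,fx=5,fy=5,interpolation=cv2.INTER_CUBIC)
cv2.imwrite('pics/A.png',np.hstack([a,b]))
st=status.get_state();p=st['tcp_pos'];print(p.round(4),st['orientation'].round(3),st['finger_gap'])
tips=[p+[0,k*.0135,-.008] for k in(-1,1)]
print(((proj(s,tips)-[315,125])*5).round().tolist(),((proj(t,tips)-[360,160])*5+[400,0]).round().tolist())
E
```

```text
[ 0.5731 -0.2571  0.12  ] [ 0.    -0.001  1.    -0.   ] 0.027388510266564112
[[175.0, 166.0], [161.0, 185.0]] [[696.0, 96.0], [644.0, 97.0]]
```

View pics/A.png

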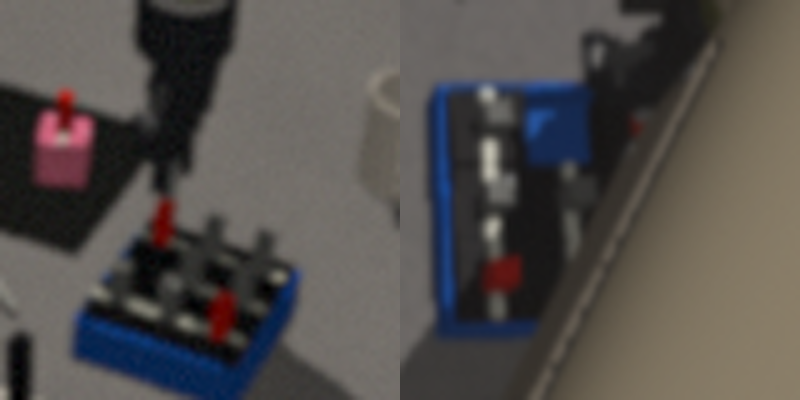

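The red cap top at (166,202) lies straight below the midpoint of the fingertips, which are at (162,190) and (180,175). Descending and gripping.

Request:
apply_moves --moves '[0,0,-0.8,0,0,0,0,0,-1.5,0,0,0,0,0,-2.0,0,0,0,0,0,-2.25,0,0,0,0,0,-2.25,0,0,0]'

```text
clock: 13.15
tcp_pos: [0.5726, -0.2568, 0.063]
orientation: [-0.0, -0.001, 1.0, 0.0]
wrist_force: [1.1, 0.5, 0.1]
finger_gap: 0.0274
grip_force: 0.0
```

Request:
apply_moves --moves '[0,0,0,0,0,0,0,0,0,0,0,0,0,0,0,0,0,0,0,0,0,0,0,0,0,0,0,0,0,0]' --claw 0

```text
clock: 13.57
tcp_pos: [0.5733, -0.2574, 0.0644]
orientation: [0.001, -0.001, 1.0, -0.001]
wrist_force: [0.9, 0.9, 4.4]
finger_gap: 0.013
grip_force: 60.1
```

Request:
apply_moves --moves '[0,0,0.5,0,0,0,0,0,1,0,0,0,0,0,2,0,0,0,0,0,3.5,0,0,0,0,0,5.2,0,0,0,0,0,5.2,0,0,0,0,0,5.2,0,0,0]'

```text
clock: 14.15
tcp_pos: [0.5742, -0.2581, 0.1967]
orientation: [0.003, -0.001, 1.0, -0.002]
wrist_force: [0.5, 0.0, -2.2]
finger_gap: 0.0127
grip_force: 59.4
```

Request:
apply_moves --moves '[0.16,1.6,0.2,0,0,-0.03,0.32,3.2,0.3,0,0,-0.06,0.48,4.8,0.3,0,0,-0.09,0.64,6.4,0.3,0,0,-0.138,0.8,8,0.3,0,0,-0.138,0.96,9.6,0.3,0,0,-0.138,1.12,11.2,0.3,0,0,-0.138,1.28,12.8,0.3,0,0,-0.138,1.28,13.24,0,0,0,-0.138,1.28,13.24,0,0,0,-0.138,1.28,13.24,-1.5,0,0,-0.138,1.28,13.24,-2.8,0,0,-0.138,1.28,13.24,-3.3,0,0,-0.138,1.28,13.24,-3.3,0,0,-0.138,1.28,13.24,-3.3,0,0,-0.138]'

```text
clock: 15.4
tcp_pos: [0.6032, 0.0728, 0.1091]
orientation: [-0.002, 0.069, 0.998, -0.0]
wrist_force: [0.3, 0.5, -1.0]
finger_gap: 0.0129
grip_force: 59.4
```

Request:
apply_moves --moves '[0,0,-0.3,0,0,0,0,0,-0.5,0,0,0,0,0,-0.7,0,0,0,0,0,-0.7,0,0,0]'

```text
clock: 15.73
tcp_pos: [0.6044, 0.0736, 0.0927]
orientation: [-0.0, 0.069, 0.998, -0.0]
wrist_force: [-0.1, -1.9, -1.4]
finger_gap: 0.0132
grip_force: 59.4
```

Request:
apply_moves --moves '[0,0,-0.15,0,0,0,0,0,-0.32,0,0,0,0,0,-0.32,0,0,0]'

```text
clock: 15.98
tcp_pos: [0.605, 0.0737, 0.0855]
orientation: [0.001, 0.068, 0.998, -0.0]
wrist_force: [0.2, -2.5, -0.8]
finger_gap: 0.0129
grip_force: 59.6
```

Request:
apply_moves --moves '[0,0,0,0,0,0,0,0,0,0,0,0,0,0,0,0,0,0,0,0,0.8,0,0,0,0,0,2,0,0,0,0,0,3.5,0,0,0,0,0,5,0,0,0,0,0,5,0,0,0,0,0,5,0,0,0]' --claw 38

```text
clock: 16.73
tcp_pos: [0.6063, 0.0743, 0.2132]
orientation: [0.003, 0.068, 0.998, 0.0]
wrist_force: [-0.2, -0.8, -0.1]
finger_gap: 0.0325
grip_force: 0.0
```

Request:
apply_moves --moves '[-0.8,-1.4,0,0,0,0.03,-1.5,-2.8,0,0,0,0.06,-2.2,-4.2,0,0,0,0.09,-2.9,-5.6,0,0,0,0.138,-3.6,-7,0,0,0,0.138,-4.3,-8.4,0,0,0,0.138,-4.64,-9.83,0,0,0,0.138,-4.64,-9.83,0,0,0,0.138,-4.64,-9.83,-1.5,0,0,0.138,-4.64,-9.83,-3,0,0,0.138,-4.64,-9.83,-3.6,0,0,0.138,-4.64,-9.83,-3.6,0,0,0.138,-4.64,-9.83,-3.6,0,0,0.138]' --claw 32

```text
clock: 17.82
tcp_pos: [0.4873, -0.1707, 0.1185]
orientation: [-0.002, -0.001, 1.0, 0.001]
wrist_force: [-0.6, -0.3, 0.8]
finger_gap: 0.0274
grip_force: 0.0
```

```bash
python3 - <<'E'
from h import *
s=cam('side')
a=cv2.resize(s['image'][140:220,320:400],None,fx=5,fy=5,interpolation=cv2.INTER_CUBIC)
b=cv2.resize(s['image'][180:260,245:325],None,fx=5,fy=5,interpolation=cv2.INTER_CUBIC)
cv2.imwrite('pics/B.png',np.hstack([a,b]))
st=status.get_state();p=st['tcp_pos'];print(p.round(4),st['orientation'].round(3))
print(((proj(s,[p-[0,0,.008],[p[0],p[1],.087]])-[320,140])*5).round().tolist())
E
```

```text
[ 0.4885 -0.1713  0.1201] [-0.    -0.001  1.     0.   ]
[[203.0, 195.0], [200.0, 221.0]]
```

View pics/B.png

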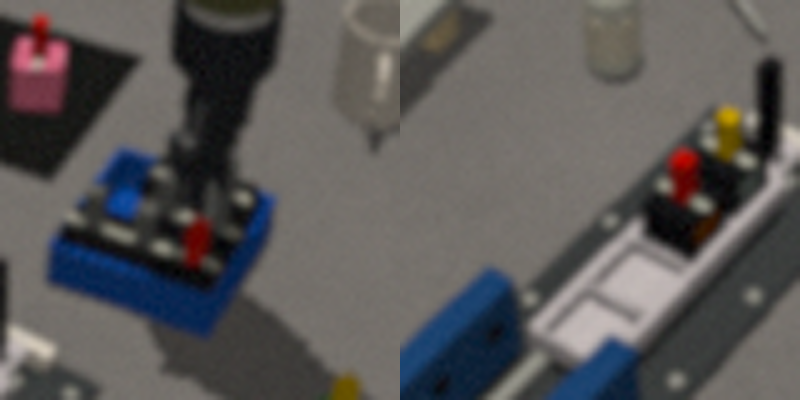

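The cap top at (199,222) is where the tool axis projects, (200,221). On the right, the yellow and first red cells stand seated in pockets 0 and 1, with the amber window facing the bar side. Gripping the second red.

Request:
apply_moves --moves '[0,0,-0.8,0,0,0,0,0,-1.5,0,0,0,0,0,-2.0,0,0,0,0,0,-2.27,0,0,0,0,0,-2.27,0,0,0]'

```text
clock: 18.28
tcp_pos: [0.4887, -0.1715, 0.0633]
orientation: [-0.0, -0.001, 1.0, 0.0]
wrist_force: [-0.8, -0.2, 0.4]
finger_gap: 0.0272
grip_force: 0.0
```

Request:
apply_moves --moves '[0,0,0,0,0,0,0,0,0,0,0,0,0,0,0,0,0,0,0,0,0,0,0,0,0,0,0,0,0,0]' --claw 0

```text
clock: 18.7
tcp_pos: [0.4893, -0.1721, 0.0645]
orientation: [0.001, -0.001, 1.0, -0.0]
wrist_force: [0.2, 1.5, 4.7]
finger_gap: 0.013
grip_force: 59.8
```

Request:
apply_moves --moves '[0,0,0.5,0,0,0,0,0,1,0,0,0,0,0,2,0,0,0,0,0,3.5,0,0,0,0,0,5.4,0,0,0,0,0,5.4,0,0,0,0,0,5.4,0,0,0]'

```text
clock: 19.28
tcp_pos: [0.4905, -0.1728, 0.2018]
orientation: [0.003, -0.001, 1.0, -0.002]
wrist_force: [1.2, 0.3, -1.9]
finger_gap: 0.0132
grip_force: 59.2
```

Request:
apply_moves --moves '[0.6,1.45,0.2,0,0,-0.03,1.2,2.9,0.2,0,0,-0.06,1.8,4.35,0.2,0,0,-0.09,2.4,5.8,0.2,0,0,-0.138,3,7.25,0.2,0,0,-0.138,3.6,8.7,0.2,0,0,-0.138,4.2,10.15,0.2,0,0,-0.138,4.8,11.6,0.2,0,0,-0.138,4.93,11.89,0,0,0,-0.138,4.93,11.89,0,0,0,-0.138,4.93,11.89,-1.5,0,0,-0.138,4.93,11.89,-3,0,0,-0.138,4.93,11.89,-3.5,0,0,-0.138,4.93,11.89,-3.5,0,0,-0.138,4.93,11.89,-3.5,0,0,-0.138]'

```text
clock: 20.53
tcp_pos: [0.6101, 0.1242, 0.1092]
orientation: [-0.002, 0.069, 0.998, -0.0]
wrist_force: [-0.1, 0.7, -1.1]
finger_gap: 0.0131
grip_force: 59.2
```

Request:
apply_moves --moves '[0,0,-0.3,0,0,0,0,0,-0.5,0,0,0,0,0,-0.75,0,0,0,0,0,-0.75,0,0,0]'

```text
clock: 20.87
tcp_pos: [0.6117, 0.1252, 0.0918]
orientation: [0.0, 0.069, 0.998, -0.0]
wrist_force: [0.1, -0.5, -2.1]
finger_gap: 0.013
grip_force: 59.5
```

Request:
apply_moves --moves '[0,0,-0.15,0,0,0,0,0,-0.27,0,0,0,0,0,-0.27,0,0,0]'

```text
clock: 21.12
tcp_pos: [0.612, 0.1253, 0.0855]
orientation: [0.0, 0.068, 0.998, -0.0]
wrist_force: [-0.4, -1.5, 0.2]
finger_gap: 0.0129
grip_force: 59.7
```

Request:
apply_moves --moves '[0,0,0,0,0,0,0,0,0,0,0,0,0,0,0,0,0,0,0,0,0.8,0,0,0,0,0,2,0,0,0,0,0,3.5,0,0,0,0,0,5,0,0,0,0,0,5,0,0,0,0,0,5,0,0,0]' --claw 38

```text
clock: 21.87
tcp_pos: [0.6136, 0.1259, 0.2136]
orientation: [0.003, 0.068, 0.998, 0.001]
wrist_force: [0.6, 0.1, -0.5]
finger_gap: 0.0323
grip_force: 0.0
```

Request:
apply_moves --moves '[-0.2,-1.6,0,0,0,0,-0.4,-3.2,0,0,0,0,-0.6,-4.8,0,0,0,0,-0.79,-6.29,0,0,0,0,-0.79,-6.29,-0.5,0,0,0,-0.79,-6.29,-2,0,0,0,-0.79,-6.29,-2,0,0,0,-0.79,-6.29,-2,0,0,0]'

```text
clock: 22.53
tcp_pos: [0.5892, -0.0313, 0.1573]
orientation: [-0.004, 0.069, 0.998, 0.001]
wrist_force: [-0.7, 0.1, 0.3]
finger_gap: 0.0327
grip_force: 0.0
```

```bash
python3 - <<'E'
from h import *
s=cam('side')
cv2.imwrite('pics/C.png',cv2.resize(s['image'][165:265,250:350],None,fx=6,fy=6,interpolation=cv2.INTER_CUBIC))
st=status.get_state();p=st['tcp_pos'];print(p.round(4),st['orientation'].round(3))
print(((proj(s,[p-[0,0,.008],[p[0],p[1],.116]])-[250,165])*6).round().tolist())
E
```

```text
[ 0.5909 -0.0313  0.1594] [-0.002  0.068  0.998  0.   ]
[[416.0, 117.0], [415.0, 163.0]]
```

View pics/C.png

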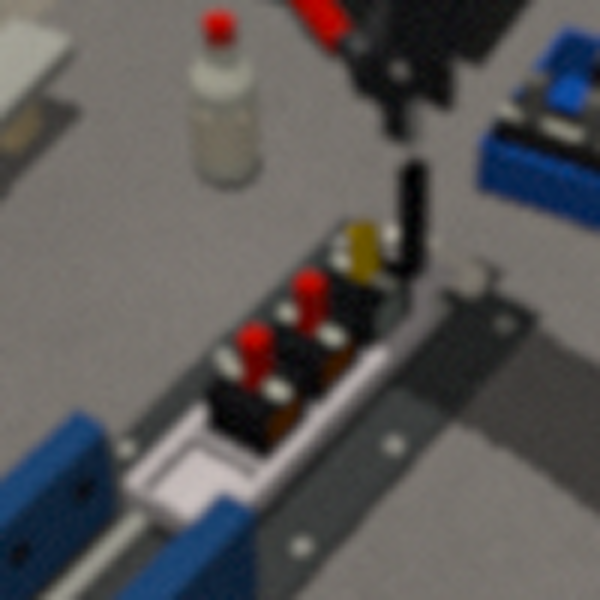

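All three cells stand upright and level, at (255,390), (312,340) and (363,285), with stripes running bar to bar. The post top at (413,163) is right under the tool. Pinching it.

Request:
apply_moves --moves '[0,0,-1,0,0,0,0,0,-2,0,0,0,0,0,-2.85,0,0,0,0,0,-2.85,0,0,0,0,0,-2.85,0,0,0]'

```text
clock: 23.0
tcp_pos: [0.5921, -0.0311, 0.0897]
orientation: [-0.0, 0.068, 0.998, 0.0]
wrist_force: [-0.1, 0.1, 0.6]
finger_gap: 0.0326
grip_force: 0.0
```

Request:
apply_moves --moves '[0,0,0,0,0,0,0,0,0,0,0,0,0,0,0,0,0,0,0,0,0,0,0,0,0,0,0,0,0,0]' --claw 0

```text
clock: 23.42
tcp_pos: [0.5937, -0.0316, 0.0916]
orientation: [0.002, 0.068, 0.998, 0.0]
wrist_force: [-0.5, 1.9, 6.9]
finger_gap: 0.0152
grip_force: 60.0
```

Request:
apply_moves --moves '[0.03,0.2,0,0,0,0,0.08,0.6,0,0,0,0,0.14,1.0,0,0,0,0,0.2,1.4,0,0,0,0,0.25,1.8,0,0,0,0,0.31,2.2,0,0,0,0,0.36,2.6,0,0,0,0,0.42,3.0,0,0,0,0,0.48,3.4,0,0,0,0,0.53,3.8,0,0,0,0,0.59,4.2,0,0,0,0,0.64,4.6,0,0,0,0,0.7,5.0,0,0,0,0,0.75,5.4,0,0,0,0,0.81,5.8,0,0,0,0,0.87,6.2,0,0,0,0,0.92,6.6,0,0,0,0,0.98,7.0,0,0,0,0,1.03,7.4,0,0,0,0,1.03,7.4,0,0,0,0]'

```text
clock: 25.08
tcp_pos: [0.6196, 0.1549, 0.0916]
orientation: [0.002, 0.068, 0.998, 0.001]
wrist_force: [0.1, 2.3, 6.0]
finger_gap: 0.0149
grip_force: 59.9
```

Request:
apply_moves --moves '[0.03,0.2,0,0,0,0,0.06,0.4,0,0,0,0,0.1,0.7,0,0,0,0,0.1,0.7,0,0,0,0]'

```text
clock: 25.42
tcp_pos: [0.6219, 0.1717, 0.0916]
orientation: [0.002, 0.068, 0.998, 0.001]
wrist_force: [-0.0, 1.9, 6.1]
finger_gap: 0.0152
grip_force: 60.0
```

Request:
apply_moves --moves '[0.02,0.12,0,0,0,0,0.04,0.25,0,0,0,0,0.06,0.4,0,0,0,0,0.08,0.55,0,0,0,0,0.08,0.55,0,0,0,0]'

```text
clock: 25.83
tcp_pos: [0.6225, 0.1763, 0.0917]
orientation: [0.001, 0.071, 0.997, -0.008]
wrist_force: [-5.9, -29.3, 13.8]
finger_gap: 0.0151
grip_force: 61.8
```

The stop is reached (travel 0.210 m, 29 N). Easing off, releasing and retreating.

Request:
apply_moves --moves '[-0.05,-0.3,0,0,0,0,-0.05,-0.3,0,0,0,0,-0.05,-0.3,0,0,0,0]'

```text
clock: 26.08
tcp_pos: [0.6225, 0.1757, 0.0916]
orientation: [0.002, 0.069, 0.998, -0.0]
wrist_force: [-0.6, -2.6, 6.9]
finger_gap: 0.0149
grip_force: 60.8
```

Request:
apply_moves --moves '[0,0,0,0,0,0,0,0,0,0,0,0,0,0,0,0,0,0,0,0,1,0,0,0,0,0,2,0,0,0,0,0,3.5,0,0,0,0,0,5,0,0,0,-1.2,-1.2,5,0,0,0,-2.4,-2.4,5,0,0,0,-3.6,-3.6,5,0,0,0,-4.8,-4.8,5,0,0,0,-6,-6,5,0,0,0,-7,-8,5,0,0,0,-7,-8,5,0,0,0]' --claw 38

```text
clock: 27.25
tcp_pos: [0.4429, -0.0249, 0.2141]
orientation: [-0.001, 0.069, 0.998, -0.0]
wrist_force: [0.2, -0.7, -0.5]
finger_gap: 0.0325
grip_force: 0.0
```

```bash
python3 - <<'E'
from h import *
s=cam('side');t=cam('top')
a=cv2.resize(s['image'][190:320,205:335],None,fx=3,fy=3,interpolation=cv2.INTER_CUBIC)
b=cv2.resize(t['image'][120:250,150:280],None,fx=3,fy=3,interpolation=cv2.INTER_CUBIC)
cv2.imwrite('pics/end.png',np.hstack([a,b]))
E
```

```text
(no output)
```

View pics/end.png

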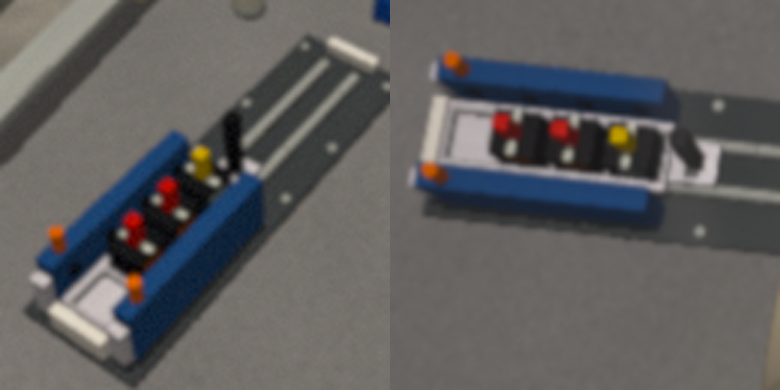

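The final view shows the carriage home against the inner stop between the bars. Yellow is nearest the handle at top-half (620,137), and the two reds are upright behind it at (560,130) and (505,125). Handing in.

```bash
python3 -c "
from workcell import job;print(job.hand_in())"
```

```text
the job is handed in; nothing more can be done
None
```

The job is handed in: I drew the carriage out to its stop, set the yellow reference cell in pocket 0 and the two red cells present (the third was absent) in pockets 1 and 2, all seated with stripes running bar to bar, and pushed the carriage home to its stop, where it may have eased back up to 0.6 mm as I released the handle.

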